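Lock the levelling foot of a lab stand

ROBOT

A 6-joint arm with a two-finger parallel gripper is mounted at the origin on the work surface. World frame = base frame: x ahead of the robot, y to its left, z up, the work surface at z = 0. Lengths are in m, angles in rad, forces in N, time in s.
With the tool pointing down it reaches from about 0.375 to 0.9 m from the base axis. Payload 3.1 kg.
Tool frame: the origin (TCP) lies between the finger pads; the fingertips stand 8 mm ahead of it and the grasp point (between the pads) lies 11 mm behind it; z points along the fingers, y is the line along which they close (so a half turn about z gives the same grasp; the last joint's range is limited). The gripper opens to 85 mm and grips with 20 to 120 N. Pads are 22 mm wide; open, the fingers measure 114 mm over their backs; the gripper's body (76 mm by 85 mm) begins 54 mm behind the grasp point. The pads swing forward as they close: fully open they stand 13 mm farther back than shut.
Start: joints at [1.107, 0.527, 1.433, -0, 1.181, -0.178], TCP at [0.176, 0.6, 0.239] pointing down, gripper open.
Joint ranges: [-3.08, 3.08], [-0.75, 2.2], [0.22, 2.44], [-1.43, 4.57], [0, 2.65], [-2.85, 2.85]. Speed limits (rad/s): [2.79, 2.79, 3.14, 3.14, 3.14, 3.14].

INTERFACE

Orientations are given as a unit quaternion [x, y, z, w].
In Python, from station import readout, cams, sign_off gives the robot as it stands.
- The arm moves only by the tool send_rows, never from a script. Its argument "commands" is text: rows parted by semicolons, each of 5 numbers parted by spaces: the finger opening in mm, from 0 to 85.4, then the shift along the tool's x, y, z each as a share of 0.02 m, from -1 to 1, then the turn about the tool's z as a share of 4 degrees, from -1 to 1. In form: grip dx dy dz spin; .... A call has 1 to 20 rows; each row shifts and turns the commanded pose from where the row before left it, along the tool's axes as they then stand; what a row does not reach is not made up. A row lasts 1/12 s, in which the tool goes at most 41.7 mm and 7.16 degrees, less where a joint would pass 70% of its speed; a pose out of reach is approached as far as the arm can. A call with a number of a shift or a turn outside -1 to 1 is refused whole. A call with a gripper value outside its range is refused whole. The fingers move at their own pace and stop on an object; "grip_force" is the grip in N (left out, the last holds). Time passes only in rows, so rows that do not move let the fingers close. It gives the time, the measured TCP pose, the force, the opening and the grip force at its end, in the units of the state.
- readout.sense(): the state, without advancing time (a new reading comes with each control period).
- cams.snapshot(name): name is "scene" or "top" or "wrist"; returns a dict with "pixels" (480x640x3 uint8, red, green, blue), "intrinsics" (3x3 intrinsics, pixels), "eye" and "rotation" of the camera in the world. Camera axes: x right, y down, z forward; pixel columns grow to the right and rows downward; lengths in m; the calibration is good to about 2 mm. A picture is of the moment at which its call begins. There is no depth.
- sign_off(): hands the job in; it is judged then, once.
The state is a dict: "t": time; "q": joint angles; "qd": joint speeds; "tau": joint torques, N m; "tcp_pos": TCP position; "tool_rot": TCP orientation; "force": force on the tool from outside, world axes, zero at the start; "ft_torque": the same for the moment, N m; "finger_gap": opening from 0.0 (shut) to 1.0 (fully open); "gripper_force": force on a finger pad.
Only numpy, scipy, OpenCV 4.12 (cv2) and the standard library are available. Lean on these libraries where they do the work, as an engineer would, in place of code of your own. Each camera call takes 0.05 s, during which the arm holds its last target. There are 200 camera calls.

TASK

The front levelling screw of the heavy lab stand is set but not yet locked. Fit the square key over its head with the handle resting on the stand's hub beside the rod, on the side where the rod stops the screw from turning clockwise, without knocking it on the rod, and let go of it; then turn the jam nut on that screw clockwise until it is tight at about 0.6 newton metres, held for a moment and never over 1.2, without the screw ending more than about 20 degrees from its setting. Leave the key on the screw and the nut tight, and do not disturb the other things on the bench.

Things in the scene. Friction and masses are not known exactly. Their poses are not given: they have to be found in the camera images.
- rod_foot (a point): Foot of the upright steel rod (12 mm diameter) of the lab stand: a point on the rod's axis 77 mm above the bench. The rod stands on the flat top, 48 mm wide and 70.5 mm above the bench, of the hub of the stand. The stand is fixed; the x axis points from the front screw to the rod and beyond, z is up.
- screw_head (a point): Square head of the front screw, 16 mm across flats, its top 3 mm tapering to 12.5 mm, from 71 to 86.5 mm above the bench; it stands on a round shoulder 24 mm wide. This point is on the screw's axis at 77 mm. x and y are square to the flats. A key with its handle along this x passes the rod on the left as seen from the screw, 3 to 11 mm clear, and the rod then stops it turning clockwise.
- spindle (a joint): Turn of the front levelling screw from its setting, rad: 0 = as set (starts within 0.025), positive = clockwise from above. It turns at about 0.1 N m, so the nut takes it along once the nut bites, unless a key holds it. A key on it has about 0.1 rad of play either way. The setting is lost beyond 0.35 (20 degrees) either way.
- nut (a point): Centre of the steel hexagonal jam nut on the front screw: 38 mm across flats, 14 mm high, 45 to 59 mm above the bench, on a spring washer on the boss. Its x axis is square to one pair of flats, the others are 60 degrees apart. Turned clockwise from above it spins easily (0.03 N m) until it meets the washer after 0.2 to 0.8 rad. A grip of 50 N or more on two flats drives it.
- jam (a joint): Slack of the nut, rad: negative = it has that far to turn clockwise before it meets its spring washer; 0 = it bears on the washer, and it stays 0 however tight the nut is, so tightness must be felt. From there the washer gives a little and the torque climbs steeply from 0.2 N m; let go, the nut springs back a little and stays tight.
- key_grip (a point): Middle of the section of the handle of the plain dark steel square key, 75 mm from the centre of its eye, near its balance point. The key lies flat on the bench; the handle is a straight bar 12 mm wide and 12 mm thick. x points along the handle away from the eye, z up.
- key_eye (a point): Centre of the eye at one end of the key, half-way through its thickness: round, 31 mm wide, 12 mm thick, with a square hole 17.6 mm wide right through, its sides square to the handle. Axes as at the grip. On the screw the key lies on the shoulder and on the hub's top, this point 77 mm above the bench.
- rod: The rod itself, its top 210 mm above the bench, with a small clamp at 182 mm; origin on its axis at bench height. The stand is a grey cast tripod: three arms 32 mm wide, tops 40 mm above the bench, each with a vertical levelling screw through a round boss (44 mm wide, top at 42 mm) 150 mm from the rod. Only the front screw, nearest the robot, is to be locked; the rear ones are locked already.
- key: The whole square key, 198 mm long, about 0.18 kg; origin at the centre of the eye on its lower face, x along the handle. Held by the rod, its handle bears on the rod with about 1.8 N when the nut is turned with 0.37 N m, 3.3 N at 0.6, 5.4 N at 0.9 and 7.5 N at 1.2; over 8 N is too much.
- tongs: Crucible tongs of steel wire, 240 mm long, lying flat; a bystander.
- gas_burner: Blue gas cartridge with a burner on top, 90 mm wide, 196 mm high; a bystander.
- beaker: Glass beaker, 68 mm wide, 95 mm high; a bystander.
- coin_a: Copper coin, 25 mm wide, 3 mm thick, lying flat; a bystander.
- coin_b: Brass coin, 24 mm wide, 3 mm thick, lying flat; a bystander.
- lighter: Dark blue stick lighter, 225 mm long; a bystander.
- coin_tub: White plastic tub of coins, 130 by 100 by 60 mm; a bystander.
- spatula: Thin steel lab spatula, 165 mm long, lying flat; a bystander.

How it is judged:
On the way, in this order (a step that is already met when the one before it is completed fails the run):
1. the key is down on the square head of the front screw and let go (horizontal distance between key_eye and screw_head below 0.004 m and z of key_eye in the frame of screw_head below 0.004 m and angle between key_eye's own z axis and vertical below 0.1 rad and contact force between the fingers and key below 0.05 N), for 0.2 s.
2. the jam nut is drawn up tight: it bears on its washer and the key, untouched, is pressed on the rod with at least 1.8 N (about 0.37 N m at the nut) (contact force between key and rod above 1.8 N and value of joint jam above -0.03 rad and contact force between each of the fingers, the arm and key below 0.05 N and horizontal distance between key_eye and screw_head below 0.004 m and z of key_eye in the frame of screw_head below 0.005 m), for 0.2 s.
At the end, for the whole second after the job is handed in: The nut still bears on its washer (slack under 0.05 rad), the levelling screw stands within 0.35 rad of its setting, and the key lies at rest on the square head: its eye within 4 mm of the screw's axis and no more than 5 mm above the seated height (value of joint jam above -0.05 rad and value of joint spindle between -0.35 and 0.35 rad and horizontal distance between key_eye and screw_head below 0.004 m and z of key_eye in the frame of screw_head below 0.005 m and linear speed of key below 0.02 m/s); the robot touches nothing.
It fails at once if the screw is turned more than 0.5 rad from its setting (value of joint spindle above 0.5 rad or value of joint spindle below -0.5 rad).
It fails at once if the key is forced against the rod with more than 8 N (the nut overtightened, or the key knocked on the rod) (contact force between key and rod above 8 N).
It fails at once if a bystander is moved by more than 30 mm (distance of any of tongs, gas_burner, beaker, coin_a, coin_b, lighter, coin_tub, spatula from where it was at the start of the episode above 0.03 m).
It also fails if it takes over 67 s, if anything falls off the work surface, if the arm or the gripper's body presses on something with over 40 N, if the wrist force passes 120 N, or if a joint passes its speed limit or range.

## Working session

There is one attempt and no reset: what is moved stays moved. The work goes in short steps, Python scripts to look and compute and a tool call to move; the robot and the scene stay as the last step left them, time stands still between calls to the robot, and variables do not carry over. Pictures are saved under pics/ and viewed, at most 10 in all, crops included, and the job is handed in when it is done.

Besides the shell and the picture viewer there is one more tool, called after "Emit:" as name(argument=value, ...) on one line, values as JSON. send_rows: Moves the arm, as the interface text tells. Its arguments: {"type":"object","properties":{"commands":{"type":"string"},"grip_force":{"type":"number"}},"required":["commands"]}

```bash
mkdir -p pics; cat > h.py <<'E'
import numpy as np, cv2
from station import readout, cams, sign_off
def snap(n):
    s=cams.snapshot(n); return s
def save(s,fn,crop=None,scale=1):
    im=s["pixels"][:,:,::-1]
    if crop: x0,y0,x1,y1=crop; im=im[y0:y1,x0:x1]
    if scale!=1: im=cv2.resize(im,None,fx=scale,fy=scale,interpolation=cv2.INTER_CUBIC)
    cv2.imwrite(fn,im)
def ray(s,u,v,z):
    K=np.array(s["intrinsics"]);R=np.array(s["rotation"]);e=np.array(s["eye"])
    d=R@np.linalg.inv(K)@np.array([u,v,1.]); return e+d*(z-e[2])/d[2]
def proj(s,p):
    K=np.array(s["intrinsics"]);R=np.array(s["rotation"]);e=np.array(s["eye"])
    c=K@(R.T@(np.array(p)-e)); return c[:2]/c[2]
E
python3 - <<'E'
from h import *
import pickle
for n in ["top","scene"]:
    s=snap(n); save(s,f"pics/{n}0.png"); pickle.dump(s,open(f"{n}0.pkl","wb")); print(n,s["eye"],s["rotation"],s["intrinsics"])
print(readout.sense())
E
```

```text
top [0.39464335 0.00705864 1.08182365] [ 0.70927652 -0.70210421  0.04505646 -0.04411815] [[436.48957839   0.         317.61240696]
 [  0.         436.48957839 243.21771994]
 [  0.           0.           1.        ]]
scene [ 1.24989392 -0.56204952  0.90829189] [ 0.81998794  0.39649728 -0.18867494 -0.3671668 ] [[529.65785111   0.         322.36719987]
 [  0.         529.65785111 239.83917313]
 [  0.           0.           1.        ]]
{'t': 0.1, 'q': array([ 1.10751439e+00,  5.28368524e-01,  1.43378378e+00,  3.44330528e-07,
        1.18141194e+00, -1.78501610e-01]), 'qd': array([ 6.87958900e-06, -1.62095727e-03, -2.04990509e-03,  7.14468476e-04,
        5.03684854e-04,  8.41897522e-04]), 'tau': array([ 3.05408748e-04, -4.43306422e+01, -1.78588378e+01, -1.97035706e-04,
        3.82992293e-03, -6.20148541e-06]), 'tcp_pos': array([0.17527563, 0.59925738, 0.23843128]), 'tool_rot': array([ 1.41909489e-01,  9.89879147e-01, -9.35425154e-04, -3.11083834e-04]), 'force': array([-0.32073273,  1.03502798, -0.92307495]), 'ft_torque': array([-0.01094905,  0.0128837 , -0.03463776]), 'gripper_force': 0.0, 'finger_gap': 0.9959829471025241}
```

Rotation is a quaternion; I'll convert it in the helper.

```bash
sed -i 's/R=np.array(s\["rotation"\])/R=Rot.from_quat(s["rotation"]).as_matrix()/; 1a from scipy.spatial.transform import Rotation as Rot' h.py; cat h.py | head -5
```

```text
import numpy as np, cv2
from scipy.spatial.transform import Rotation as Rot
from station import readout, cams, sign_off
def snap(n):
    s=cams.snapshot(n); return s
```

View pics/top0.png

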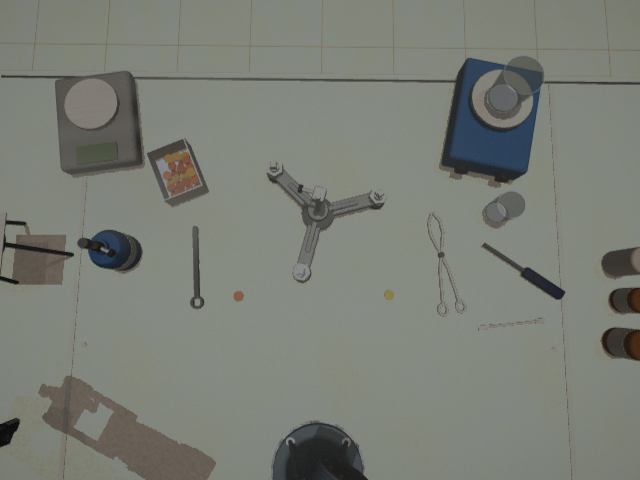

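View pics/scene0.png

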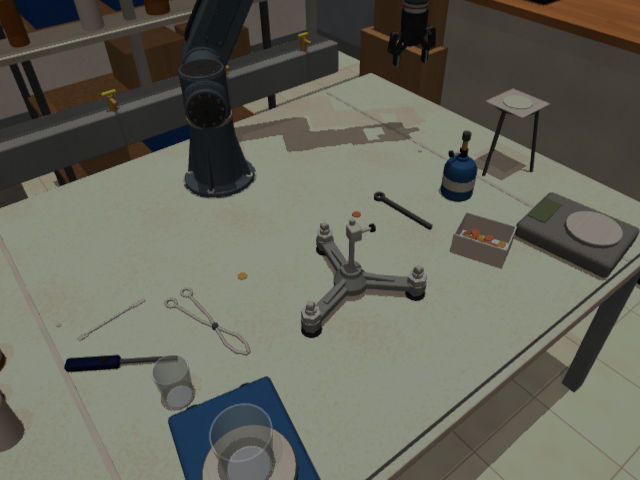

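The top view shows the key with its eye at about (197,302) and its handle running up to (196,228). The front screw is at (302,271), and the rod foot is near (318,210). The scene view confirms that the area around them is clear.

```bash
python3 - <<'E'
from h import *
import pickle
T=pickle.load(open("top0.pkl","rb")); S=pickle.load(open("scene0.pkl","rb"))
g=cv2.cvtColor(T["pixels"],cv2.COLOR_RGB2GRAY); print("bg",g[320,250])
m=(g<120).astype(np.uint8); m[:, :170]=0; m[:,225:]=0; m[:215]=0; m[320:]=0
n,l,st,c=cv2.connectedComponentsWithStats(m); print(st[1:])
v,u=np.nonzero(m)
P=np.array([ray(T,a,b,.006)[:2] for a,b in zip(u,v)])
print("key x range",P[:,0].min(),P[:,0].max())
h=P[(P[:,0]>P[:,0].min()+.05)]
vx,vy,x0,y0=cv2.fitLine(h.astype(np.float32),cv2.DIST_L2,0,.01,.01).ravel(); print("handle dir",np.degrees(np.arctan2(vy/vx,1)),x0,y0)
for nm,p,z in [("eye",(197,302),.006),("screw",(302,271),.0865),("rodfoot",(318,210),.0705),("screwL",(377,198),.08),("screwR",(275,168),.08)]:
    print(nm,ray(T,*p,z))
    
for nm,p,z in [("screw",(324,229),.08),("rodtop",(355,222),.21),("keyeye",(379,197),.006),("keyend",(429,226),.006)]: print(nm,ray(S,*p,z))
E
```

```text
bg 137
[[190 226  15  84 589]]
key x range 0.3665561155028453 0.5713266661525509
handle dir 3.885882 0.49262515 0.30785066
eye [0.3834532  0.29931562 0.006     ]
screw [0.45671081 0.04132512 0.0865    ]
rodfoot [0.60192558 0.00623935 0.0705    ]
screwL [ 0.63006419 -0.13181858  0.08      ]
screwR [0.70000637 0.10893295 0.08      ]
screw [0.46623103 0.03418776 0.08      ]
rodtop [0.61210836 0.00444246 0.21      ]
keyeye [0.38375185 0.29542349 0.006     ]
keyend [0.56215967 0.31076121 0.006     ]
```

Emit:
send_rows(commands="85 -0.9 -0.5 -1 0;85 -1 -0.57 -1 0;85 -1 -0.57 -1 0;85 -1 -0.57 0 0;85 -1 -0.57 0 0;85 -1 -0.57 0 0;85 -1 -0.57 0 0;85 -1 -0.57 0 0;85 -1 -0.57 0 0;85 -1 -0.57 0 0;85 -1 -0.57 0 0;85 -1 -0.57 0 0;85 -1 -0.57 0 0;85 -1 -0.57 0 0;85 -1 -0.57 0 0;85 -1 -0.57 0 0;85 -1 -0.57 0 0;85 -0.8 -0.5 0 0")

```text
t: 1.6
tcp_pos: [0.4593, 0.3048, 0.2989]
tool_rot: [0.142, 0.99, -0.0, -0.0]
force: [-0.3, 0.5, -0.1]
finger_gap: 0.992
gripper_force: 0.0
```

Emit:
send_rows(commands="85 0 0 0 -1;85 0 0 0 -1;85 0 0 0 -1;85 0 0 0 -1;85 0 0 0 -1;85 0 0 0 0")

```text
t: 2.1
tcp_pos: [0.4581, 0.3059, 0.2988]
tool_rot: [-0.033, 0.999, -0.0, -0.001]
force: [0.8, 0.1, 0.1]
finger_gap: 0.996
gripper_force: 0.0
```

```bash
cat >> h.py <<'E'
def st():
    s=readout.sense(); R=Rot.from_quat(s["tool_rot"]).as_matrix()
    print("t %.2f tcp %s yawy %.2f q6 %.2f F %s M %s gap %.1f gf %.1f"%(s["t"],s["tcp_pos"].round(4),np.degrees(np.arctan2(R[1,1],R[0,1])),s["q"][5],s["force"].round(2),s["ft_torque"].round(3),s["finger_gap"]*85.4,s["gripper_force"])); return s,R
def to(target,yaw=None):
    s,R=st(); d=R.T@(np.array(target)-s["tcp_pos"]); print("tool shift in 20mm units",(d/.02).round(2))
    if yaw is not None: print("spin units (after shift)",round((np.degrees(np.arctan2(R[1,1],R[0,1]))-yaw)/4,2))
E
python3 - <<'E'
from h import *
import pickle
to((.458,.304,.1),93.9)
s=snap("wrist"); pickle.dump(s,open("w1.pkl","wb")); save(s,"pics/w1.png"); print(s["eye"],s["intrinsics"], Rot.from_quat(s["rotation"]).as_matrix().round(3))
E
```

```text
t 2.10 tcp [0.4581 0.3059 0.2988] yawy 93.74 q6 -1.25 F [0.77 0.08 0.11] M [-0.006  0.02   0.005] gap 85.1 gf 0.0
tool shift in 20mm units [ 0.   -0.09  9.94]
spin units (after shift) -0.04
[0.37843264 0.30081545 0.43392781] [[369.67344585   0.         316.53082632]
 [  0.         369.67344585 243.7218477 ]
 [  0.           0.           1.        ]] [[-0.065  0.948  0.31 ]
 [ 0.998  0.062  0.02 ]
 [ 0.     0.311 -0.95 ]]
```

View pics/w1.png

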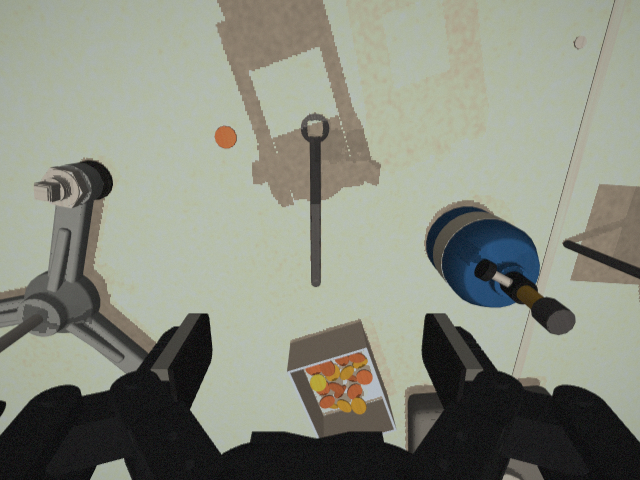

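The wrist view shows the key eye ring at (315,127) and the handle end at (316,285). The front screw with its nut is at (55,187), and the tub is clear ahead of the grip point.

```bash
python3 - <<'E'
from h import *
import pickle
s=pickle.load(open("w1.pkl","rb"))
g=cv2.cvtColor(s["pixels"],cv2.COLOR_RGB2GRAY)
print("shadow",g[180,290],g[200,330],"handle",g[200,315],g[260,316],g[140,300:332:4])
m=(g<80).astype(np.uint8); m[:,:295]=0; m[:,336:]=0; m[:105]=0; m[292:]=0
v,u=np.nonzero(m); print(len(u),u.min(),u.max(),v.min(),v.max())
P=np.array([ray(s,a,b,.012)[:2] for a,b in zip(u,v)])
h=P[(v>155)&(v<275)]
vx,vy,x0,y0=cv2.fitLine(h.astype(np.float32),cv2.DIST_L2,0,.01,.01).ravel(); d=np.array([vx,vy]); d*=np.sign(vx); p0=np.array([x0,y0])
print("angle",np.degrees(np.arctan2(d[1],d[0])))
t=(P-p0)@d; n=(P-p0)@np.array([-d[1],d[0]])
print("len",t.max()-t.min(),"width handle",np.percentile(n[(v>155)&(v<275)],[2,98]),"width eye",n.min(),n.max())
eye=p0+d*(t.min()+.0155); eye2=p0+d*(t.max()-.1825)
print("eye",eye,eye2,"grip",(eye+eye2)/2+.075*d)
E
```

```text
shadow 131 184 handle 50 79 [128 131  52  56  48  49 113 120]
1462 301 328 121 286
angle 3.8004498
len 0.19535920801122586 width handle [-0.00578103  0.00572612] width eye -0.015237611305397282 0.014253852214761546
eye [0.39220286 0.30006801] [0.38956788 0.29989298] grip [0.46572045 0.30495163]
```

Emit:
send_rows(commands="50 -0.37 -0.07 1 0;50 0 0 1 0;50 0 0 1 0;50 0 0 1 0;50 0 0 1 0;50 0 0 1 0;50 0 0 1 0;50 0 0 1 0;50 0 0 1 0;50 0 0 1 0;50 0 0 1 0;50 0 0 1 0;50 0 0 1 0;50 0 0 0.6 0;50 0 0 0.4 0;50 0 0 0.2 0;50 0 0 0 0;50 0 0 0 0", grip_force=60)

```text
t: 3.65
tcp_pos: [0.4664, 0.3054, 0.0158]
tool_rot: [-0.032, 0.999, 0.0, 0.0]
force: [0.1, 0.6, -0.1]
finger_gap: 0.584
gripper_force: 0.0
```

```bash
python3 - <<'E'
from h import *
to((.4655,.305,.010),93.8)
E
```

```text
t 3.65 tcp [0.4664 0.3054 0.0158] yawy 93.67 q6 -1.26 F [ 0.05  0.61 -0.06] M [ 0.056 -0.007 -0.024] gap 49.9 gf 0.0
tool shift in 20mm units [ 0.04 -0.02  0.29]
spin units (after shift) -0.03
```

Emit:
send_rows(commands="30 0 0 0.25 0;0 0 0 0 0;0 0 0 0 0;0 0 0 0 0;0 0 0 0 0;0 0 0 0 0;0 0 0 -0.2 0;0 0 0 -0.5 0;0 0 0 -1 0;0 0 0 -1 0;0 0 0 -1 0;0 0 0 -1 0;0 0 0 -1 0;0 0 0 -1 0;0 0 0 -1 0;0 0 0 0 0;0 0 0 0 0")

```text
t: 5.07
tcp_pos: [0.4664, 0.3054, 0.1655]
tool_rot: [-0.032, 0.999, 0.0, 0.001]
force: [-0.9, 0.0, -2.1]
finger_gap: 0.118
gripper_force: 59.9
```

```bash
python3 - <<'E'
from h import *
import pickle
st()
s=snap("wrist"); pickle.dump(s,open("w2.pkl","wb")); save(s,"pics/w2.png")
E
```

```text
t 5.07 tcp [0.4664 0.3054 0.1655] yawy 93.69 q6 -1.26 F [-0.93  0.02 -2.11] M [-0.002  0.012 -0.013] gap 10.0 gf 59.9
```

View pics/w2.png

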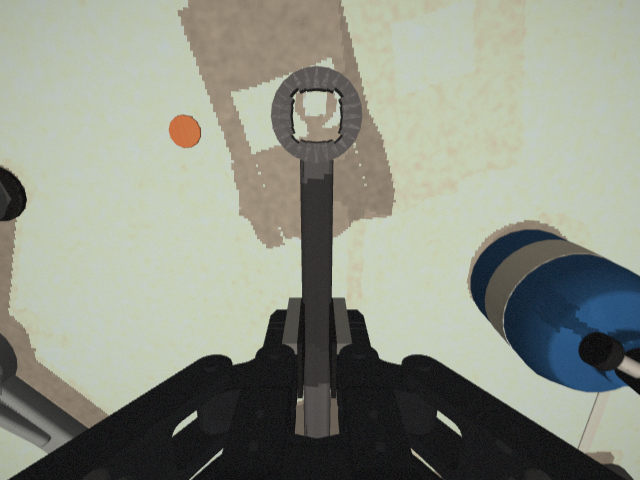

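The key is gripped with its eye ring centred at about (316,114) and the handle straight between the pads. Next I'll measure the eye relative to the tool and get a rough screw position.

Emit:
send_rows(commands="0 -0.1 -0.4 0 0;0 -0.23 -0.9 0 0;0 -0.23 -1 0 0;0 -0.23 -1 0 0;0 -0.23 -1 0 0;0 -0.23 -1 0 0;0 -0.23 -1 0 0;0 -0.23 -1 0 0;0 -0.23 -1 0 0.5;0 -0.23 -1 0 0.5;0 -0.23 -1 0.2 0.5;0 -0.2 -0.5 0.3 0.5;0 -0.1 -0.2 0.3 0.2;0 0 0 0 0;0 0 0 0 0;0 0 0 0 0")

```text
t: 6.45
tcp_pos: [0.5296, 0.0887, 0.1479]
tool_rot: [0.044, 0.999, 0.0, -0.001]
force: [1.0, 0.5, -1.8]
finger_gap: 0.12
gripper_force: 59.9
```

```bash
cat >> h.py <<'E'
def eyefit(s,box,ztop,thr=105):
    """outer ring ellipse of eye -> world pt on plane ztop"""
    g=cv2.cvtColor(s["pixels"],cv2.COLOR_RGB2GRAY); x0,y0,x1,y1=box
    return g[y0:y1,x0:x1]
E
python3 - <<'E'
from h import *
import pickle
st()
a=pickle.load(open("w1.pkl","rb")); print("screw coarse",ray(a,47,190,.0865))
s=snap("wrist"); pickle.dump(s,open("w3.pkl","wb")); save(s,"pics/w3.png")
E
```

```text
t 6.45 tcp [0.5296 0.0887 0.1479] yawy 84.95 q6 -1.53 F [ 1.02  0.49 -1.79] M [ 0.006  0.036 -0.031] gap 10.3 gf 59.9
screw coarse [0.45517515 0.05094516 0.0865    ]
```

View pics/w3.png

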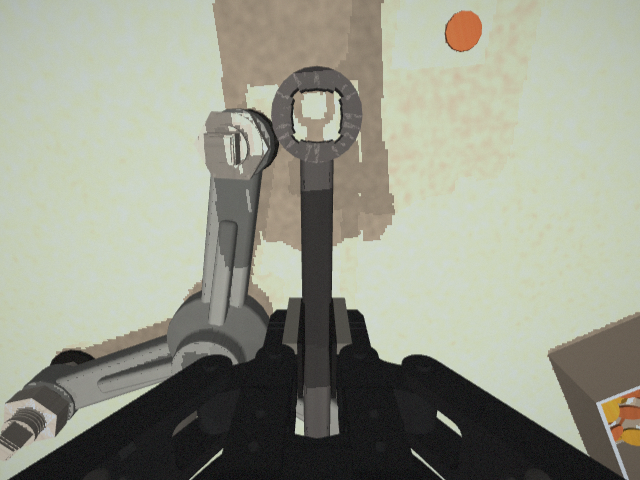

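The wrist view shows the screw head and nut at about (232,147), the key eye at (317,114) and the hub at (215,345). I'll enlarge the head to measure its yaw.

```bash
python3 - <<'E'
from h import *
import pickle
s=pickle.load(open("w3.pkl","rb")); save(s,"pics/w3c.png",(190,95,365,185),4.5)
E
```

```text
(no output)
```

View pics/w3c.png

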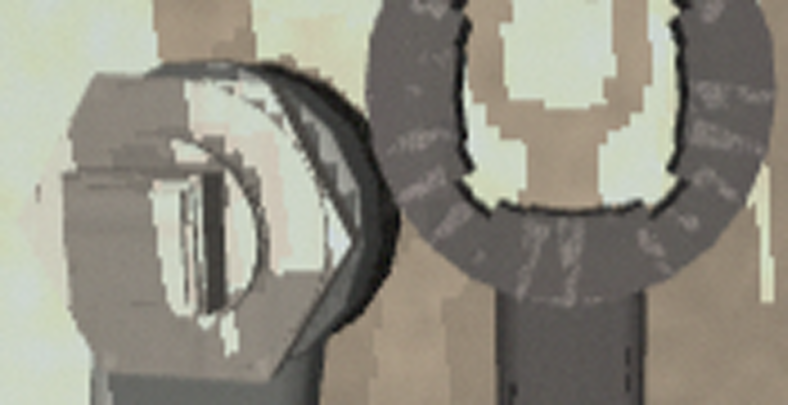

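Emit:
send_rows(commands="0 0 0.6 0 0;0 0 0.65 0 0;0 0 0 0 0;0 0 0 0 0")

```text
t: 6.83
tcp_pos: [0.5324, 0.1145, 0.1486]
tool_rot: [0.043, 0.999, 0.0, 0.0]
force: [-0.5, -0.0, -2.5]
finger_gap: 0.118
gripper_force: 59.9
```

```bash
python3 - <<'E'
from h import *
import pickle
st()
s=snap("wrist"); pickle.dump(s,open("w4.pkl","wb")); c=proj(s,(.457,.045,.08)).astype(int); print(c)
x0,y0=c[0]-65,c[1]-50; print(x0,y0); save(s,"pics/w4c.png",(x0,y0,x0+130,y0+100),6)
E
```

```text
t 6.83 tcp [0.5324 0.1145 0.1486] yawy 85.05 q6 -1.48 F [-0.54 -0.01 -2.54] M [-0.011  0.022 -0.029] gap 10.0 gf 59.9
[173 143]
108 93
```

View pics/w4c.png

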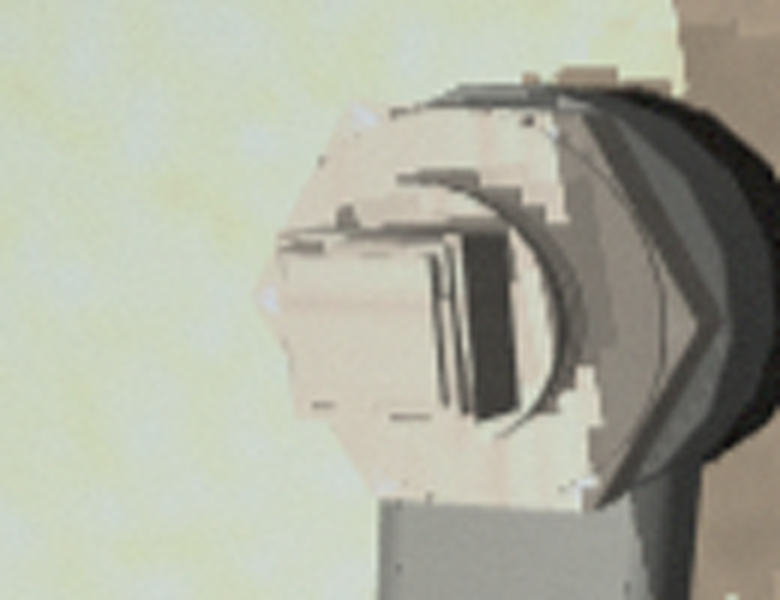

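The crop shows the top face of the head with corners at roughly (280,250), (432,255), (447,405) and (298,410). The dark flat runs along (460,235)–(478,418), and the nut vertices are near (358,102), (590,107), (712,320), (597,508), (378,490) and (262,298).

```bash
python3 - <<'E'
from h import *
import pickle
s=pickle.load(open("w4.pkl","rb"))
def q(p,z): return ray(s,108+(p[0]+.5)/6-.5,93+(p[1]+.5)/6-.5,z)[:2]
def ang(a,b): d=b-a; return np.degrees(np.arctan2(d[1],d[0])),np.hypot(*d)
f=[q((280,250),.0865),q((432,255),.0865),q((447,405),.0865),q((298,410),.0865)]
print("top ctr",np.mean(f,0),[tuple(np.round(ang(f[i],f[(i+1)%4]),4)) for i in range(4)])
a,b=q((462,235),.0835),q((478,418),.0835); print("flat top",ang(a,b),"mid",(a+b)/2)
c,d=q((508,232),.071),q((518,412),.071); print("flat bottom",ang(c,d),"mid",(c+d)/2)
h=np.array([q(p,.059) for p in [(358,102),(590,107),(712,320),(597,508),(378,490),(262,298)]])
print("nut ctr",h.mean(0),[ (h[i]+h[i+3])/2 for i in range(3)])
print([tuple(np.round(ang(h[i],h[(i+1)%6]),4)) for i in range(6)])
T=pickle.load(open("top0.pkl","rb")); 
# key eye by ring ellipse
for w in ["w2","w3","w4"]:
    s=pickle.load(open(w+".pkl","rb")); g=cv2.cvtColor(s["pixels"],cv2.COLOR_RGB2GRAY)
    print(w,[int(x) for x in g[114,262:372:5]],[int(x) for x in g[55:175:5,316]])
E
```

```text
top ctr [0.45855521 0.04415506] [(np.float64(83.2276), np.float64(0.0129)), (np.float64(-5.6196), np.float64(0.0125)), (np.float64(-93.0825), np.float64(0.013)), (np.float64(173.9043), np.float64(0.0134))]
flat top (np.float64(-6.113248872232852), np.float64(0.015505660343062872)) mid [0.45917852 0.0522417 ]
flat bottom (np.float64(-7.646234713248271), np.float64(0.0161994201367594)) mid [0.45952902 0.05196922]
nut ctr [0.45822422 0.04540842] [array([0.45847629, 0.04512799]), array([0.45781414, 0.04530189]), array([0.45838224, 0.04579537])]
[(np.float64(83.881), np.float64(0.022)), (np.float64(22.2945), np.float64(0.0221)), (np.float64(-40.2493), np.float64(0.0224)), (np.float64(-99.6672), np.float64(0.0219)), (np.float64(-159.0416), np.float64(0.0207)), (np.float64(142.1481), np.float64(0.0214))]
w2 [203, 200, 93, 94, 95, 95, 67, 170, 148, 203, 203, 200, 162, 151, 146, 200, 47, 91, 105, 91, 116, 130] [146, 147, 181, 110, 98, 108, 101, 55, 200, 202, 200, 200, 202, 144, 147, 147, 147, 145, 97, 91, 107, 108, 83, 80]
w3 [34, 204, 97, 95, 115, 95, 33, 143, 161, 208, 209, 210, 208, 144, 153, 208, 29, 110, 102, 92, 112, 141] [152, 151, 133, 54, 108, 109, 91, 55, 207, 209, 210, 209, 208, 148, 154, 149, 151, 155, 101, 130, 92, 114, 87, 89]
w4 [210, 211, 99, 109, 99, 110, 33, 154, 210, 210, 212, 210, 210, 155, 157, 211, 43, 95, 107, 94, 121, 140] [154, 152, 138, 107, 102, 100, 101, 58, 210, 210, 212, 211, 208, 148, 152, 155, 157, 152, 110, 109, 104, 108, 88, 89]
```

```bash
cat >> h.py <<'E'
from scipy.optimize import least_squares
def ring(s,ztop):
    g=cv2.medianBlur(cv2.cvtColor(s["pixels"],cv2.COLOR_RGB2GRAY),3)
    m=(g<136).astype(np.uint8); k=np.zeros_like(m); cv2.circle(k,(316,114),56,1,-1); k[150:]=0; m*=k
    n,l,stt,c=cv2.connectedComponentsWithStats(m); m=(l==l[114,281]).astype(np.uint8)
    out=max(cv2.findContours(m,cv2.RETR_EXTERNAL,cv2.CHAIN_APPROX_NONE)[0],key=len)[:,0]
    hull=out[(np.hypot(*(out-[316,114]).T)>40)&(out[:,1]<148)]
    P=np.array([ray(s,u,v,ztop)[:2] for u,v in hull])
    f=lambda p:np.hypot(P[:,0]-p[0],P[:,1]-p[1])-p[2]
    r=least_squares(f,[*P.mean(0),.0155],loss="soft_l1",f_scale=.0004)
    return r.x,np.abs(f(r.x)).mean(),len(P)
def hedge(s,ztop):
    g=cv2.medianBlur(cv2.cvtColor(s["pixels"],cv2.COLOR_RGB2GRAY),3)
    L=[];C=[]
    for v in range(175,285,3):
        d=np.where(g[v,270:365]<100)[0]+270
        d=d[(d>295)&(d<340)]
        if len(d)>10: L.append(ray(s,(d.min()+d.max())/2,v,ztop)[:2]); C.append(len(d))
    vx,vy,x0,y0=cv2.fitLine(np.float32(L),cv2.DIST_HUBER,0,.001,.01).ravel()
    return np.degrees(np.arctan(vy/vx)),C[::6],np.array(L[-1])
E
python3 - <<'E'
from h import *
import pickle
for w,tcp,yaw in [("w2",(.4664,.3054,.1655),93.69),("w4",(.5324,.1145,.1486),85.05)]:
    s=pickle.load(open(w+".pkl","rb"))
    zt=tcp[2]+.0013
    (x,y,r),e,n=ring(s,zt); a,C,L=hedge(s,zt); d=np.radians(yaw-90); R=np.array([[np.cos(d),np.sin(d)],[-np.sin(d),np.cos(d)]])
    print(w,"eye",(x,y),"r",r,e,n,"rel tool along/left",R@(np.array([x,y])-tcp[:2]),"handle yaw",a,"tool-90",yaw-90,C)
E
```

```text
w2 eye (np.float64(0.3849467349237945), np.float64(0.3014777505931538)) r 0.016546537039933428 0.000578214154383595 229 rel tool along/left [-0.08153683  0.00132806] handle yaw 3.949397 tool-90 3.6899999999999977 [33, 33, 32, 32, 31, 30, 30]
w4 eye (np.float64(0.4506994013300774), np.float64(0.12232984518572976)) r 0.01596819361191177 0.0006536200647859729 281 rel tool along/left [-0.0820715  0.000751 ] handle yaw -4.9571824 tool-90 -4.950000000000003 [33, 33, 32, 32, 31, 30, 30]
```

```bash
python3 - <<'E'
from h import *
import pickle
for w,tcp,yaw in [("w2",(.4664,.3054,.1655),93.69),("w4",(.5324,.1145,.1486),85.05)]:
    s=pickle.load(open(w+".pkl","rb")); g=cv2.cvtColor(s["pixels"],cv2.COLOR_RGB2GRAY).astype(int)
    print(w,"col up",[int(x) for x in np.median(g[60:98,310:323],1)])
    print("col dn",[int(x) for x in np.median(g[136:166,310:323],1)])
    print("row L",[int(x) for x in np.median(g[108:122,266:298],0)]); print("row R",[int(x) for x in np.median(g[108:122,334:366],0)])
    d=np.radians(yaw-90); R=np.array([[np.cos(d),np.sin(d)],[-np.sin(d),np.cos(d)]])
    for p in [(316.5,66),(316.5,90),(316.5,143),(316.5,162),(271.5,115),(292,115),(341,115),(361.5,115)]:
        print(p,(R@(ray(s,*p,tcp[2]+.0013)[:2]-tcp[:2])*1000).round(1))
E
```

```text
w2 col up [145, 145, 145, 188, 197, 180, 137, 95, 88, 89, 88, 89, 89, 88, 89, 90, 89, 90, 89, 90, 90, 91, 93, 95, 97, 96, 96, 88, 59, 32, 31, 155, 192, 200, 201, 201, 201, 201]
col dn [144, 145, 145, 146, 144, 88, 53, 81, 91, 97, 95, 93, 92, 93, 91, 90, 91, 90, 90, 90, 90, 91, 89, 91, 90, 93, 87, 86, 84, 85]
row L [202, 200, 201, 201, 200, 124, 96, 94, 94, 94, 94, 94, 95, 95, 90, 91, 91, 93, 94, 95, 94, 96, 94, 89, 78, 34, 33, 193, 201, 200, 200, 184]
row R [202, 201, 201, 202, 202, 202, 86, 34, 60, 88, 95, 97, 95, 92, 94, 92, 92, 90, 90, 89, 90, 90, 88, 88, 88, 87, 87, 93, 126, 127, 127, 129]
(316.5, 66) [-97.6   0.1]
(316.5, 90) [-90.3   0.1]
(316.5, 143) [-73.2   0.1]
(316.5, 162) [-66.7   0.1]
(271.5, 115) [-82.4 -15.2]
(292, 115) [-82.4  -8.2]
(341, 115) [-82.4   8.5]
(361.5, 115) [-82.4  15.5]
w4 col up [152, 151, 150, 149, 148, 148, 116, 96, 92, 93, 93, 93, 92, 93, 94, 93, 93, 94, 93, 94, 94, 95, 92, 95, 95, 96, 98, 92, 60, 36, 36, 142, 193, 209, 210, 210, 211, 211]
col dn [156, 157, 156, 153, 151, 87, 54, 86, 97, 102, 106, 105, 99, 99, 97, 94, 94, 95, 94, 94, 95, 94, 93, 95, 94, 93, 90, 88, 88, 88]
row L [210, 210, 210, 210, 211, 143, 101, 98, 99, 99, 100, 99, 100, 100, 100, 100, 100, 101, 103, 102, 104, 103, 96, 96, 90, 36, 34, 187, 154, 157, 160, 154]
row R [194, 210, 211, 211, 208, 208, 106, 36, 59, 93, 97, 98, 94, 94, 93, 94, 96, 97, 95, 94, 95, 94, 92, 92, 93, 93, 93, 93, 128, 138, 139, 139]
(316.5, 66) [-97.6   0.1]
(316.5, 90) [-90.3   0.1]
(316.5, 143) [-73.1   0.1]
(316.5, 162) [-66.6   0.1]
(271.5, 115) [-82.4 -15.3]
(292, 115) [-82.4  -8.3]
(341, 115) [-82.4   8.5]
(361.5, 115) [-82.4  15.5]
```

```bash
python3 - <<'E'
from h import *
import pickle
T=pickle.load(open("top0.pkl","rb"));S=pickle.load(open("scene0.pkl","rb"))
print("clamp",ray(T,319,193,.19),"knob",ray(T,299,188,.182),"scene knob",ray(S,373,228,.182), "scene clamp",ray(S,354,230,.182))
to((.5403,.0352,.125),83.6)
E
```

```text
clamp [0.61361788 0.00460522 0.19      ] knob [0.62593826 0.04692013 0.182     ] scene knob [0.62602284 0.0437131  0.182     ] scene clamp [0.60553511 0.00810371 0.182     ]
t 6.88 tcp [0.5324 0.1139 0.1485] yawy 85.01 q6 -1.48 F [ 0.24  0.13 -1.63] M [ 0.047  0.055 -0.022] gap 9.8 gf 59.9
tool shift in 20mm units [-0.74 -3.88  1.17]
spin units (after shift) 0.35
```

Emit:
send_rows(commands="0 -0.1 -0.4 0 0.35;0 -0.1 -0.6 0 0;0 -0.1 -0.6 0 0;0 -0.1 -0.6 0 0;0 -0.1 -0.6 0.2 0;0 -0.1 -0.5 0.3 0;0 -0.1 -0.4 0.3 0;0 -0.04 -0.18 0.37 0;0 0 0 0 0;0 0 0 0 0;0 0 0 0 0;0 0 0 0 0")

```text
t: 7.88
tcp_pos: [0.5386, 0.0346, 0.125]
tool_rot: [0.056, 0.998, 0.0, 0.0]
force: [0.7, -0.6, -1.9]
finger_gap: 0.117
gripper_force: 59.9
```

```bash
python3 - <<'E'
from h import *
import pickle
to((.5403,.0352,.105),83.6)
s=snap("wrist"); pickle.dump(s,open("w5.pkl","wb")); save(s,"pics/w5c.png",(256,54,376,174),5)
print(hedge(s,.1263)[0])
E
```

```text
t 7.88 tcp [0.5386 0.0346 0.125 ] yawy 83.53 q6 -1.60 F [ 0.7  -0.56 -1.92] M [ 0.038 -0.039 -0.01 ] gap 10.0 gf 59.9
tool shift in 20mm units [-0.08  0.04  1.  ]
spin units (after shift) -0.02
-5.5849543
```

View pics/w5c.png

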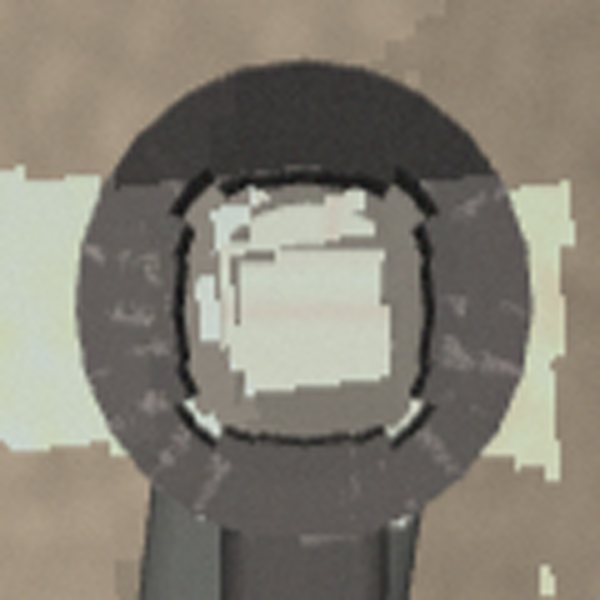

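```bash
python3 - <<'E'
from h import *
import pickle
s=pickle.load(open("w5.pkl","rb"))
q=lambda p,z: ray(s,256+(p[0]+.5)/5-.5,54+(p[1]+.5)/5-.5,z)[:2]
f=np.array([q(p,.0865) for p in [(238,253),(383,248),(388,378),(248,390)]])
print("head",f.mean(0)); 
for i in range(4):
    d=f[(i+1)%4]-f[i]; print(np.degrees(np.arctan2(d[1],d[0])).round(1),np.hypot(*d).round(4))
h=np.array([q(p,.1263) for p in [(302,172),(302,443)]]); w=np.array([q(p,.1263) for p in [(177,308),(431,308)]])
print("hole",h.mean(0)*[1,0]+w.mean(0)*[0,1],np.hypot(*(h[1]-h[0])),np.hypot(*(w[1]-w[0])))
for p,r in [((78,308),0),((531,308),0),((305,60),0)]: print(q(p,.1263))
print("axis of tool eye pred",np.array([.5386,.0346])-.082*np.array([np.cos(np.radians(6.47)),-np.sin(np.radians(6.47))]))
E
```

```text
head [0.45707429 0.04483391]
85.4 0.0127
-3.4 0.0109
-91.8 0.0126
177.3 0.0116
hole [0.45695947 0.04393336] 0.017497662334825873 0.017354995765495183
[0.4550772  0.02859093]
[0.45856897 0.05934537]
[0.44152646 0.0457373 ]
axis of tool eye pred [0.45712226 0.04384   ]
```

Emit:
send_rows(commands="0 -0.05 0.04 0.3 0;0 0 0 0.4 0;0 0 0 0.4 0;0 0 0 0.2 0;0 0 0 0.15 0;0 0 0 0.15 0;0 0 0 0.1 0;0 0 0 0.1 0;0 0 0 0 0;0 0 0 0 0")

```text
t: 8.77
tcp_pos: [0.5397, 0.0346, 0.0889]
tool_rot: [0.057, 0.998, -0.0, 0.0]
force: [-0.3, -0.5, -1.8]
finger_gap: 0.118
gripper_force: 59.9
```

```bash
python3 - <<'E'
from h import *
import pickle
to((.5395,.0352,.0817),83.6)
E
```

```text
t 8.77 tcp [0.5397 0.0346 0.0889] yawy 83.48 q6 -1.60 F [-0.31 -0.52 -1.75] M [-0.016  0.046 -0.061] gap 10.1 gf 59.9
tool shift in 20mm units [0.02 0.03 0.36]
spin units (after shift) -0.03
```

Emit:
send_rows(commands="0 0 0 0.1 0;0 0 0 0.1 0;0 0 0 0.1 0;0 0 0 0 0;0 0 0 0 0")

```text
t: 9.18
tcp_pos: [0.5395, 0.0347, 0.0827]
tool_rot: [0.057, 0.998, 0.0, -0.0]
force: [0.2, -0.4, -1.3]
finger_gap: 0.116
gripper_force: 59.9
```

```bash
python3 - <<'E'
from h import *
import pickle
to((.5395,.0352,.0817),83.6)
s=snap("wrist"); pickle.dump(s,open("w6.pkl","wb")); save(s,"pics/w6c.png",(180,44,420,224),3.3)
E
```

```text
t 9.18 tcp [0.5395 0.0347 0.0827] yawy 83.48 q6 -1.60 F [ 0.24 -0.44 -1.31] M [ 0.014  0.061 -0.024] gap 9.9 gf 59.9
tool shift in 20mm units [0.   0.03 0.05]
spin units (after shift) -0.03
```

View pics/w6c.png

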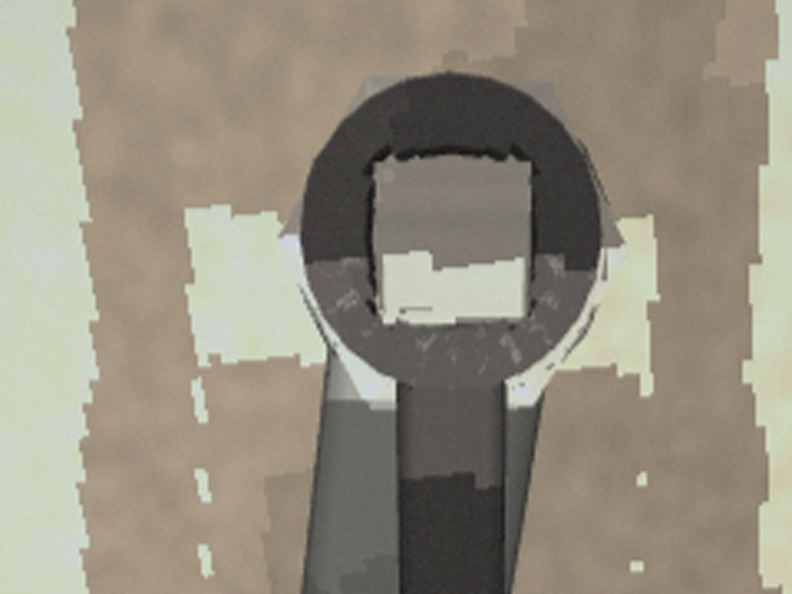

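The head fills the hole and the key is about a millimetre from seated, with the nut's corners showing around the eye. I'll lower it the last bit, release, and lift clear.

Emit:
send_rows(commands="0 0 0 0.05 0;0 0 0 0 0;12 0 0 0 0;20 0 0 0 0;30 0 0 0 0;40 0 0 0 0;40 0 0 0 0;40 0 0 -0.2 0;40 0 0 -0.5 0;60 0 0 -1 0;70 0 0 -1 0;80 0 0 -1 0;80 0 0 -1 0;80 0 0 0 0;80 0 0 0 0")

```text
t: 10.48
tcp_pos: [0.5405, 0.0346, 0.1777]
tool_rot: [0.057, 0.998, -0.0, 0.002]
force: [0.8, -0.4, 0.0]
finger_gap: 0.941
gripper_force: 0.0
```

```bash
python3 - <<'E'
from h import *
import pickle
to((.4583,.0446,.15),111.6)
s=snap("wrist"); pickle.dump(s,open("w7.pkl","wb"))
g=cv2.cvtColor(s["pixels"],cv2.COLOR_RGB2GRAY)
# handle yaw + eye check at top plane z=.083
c=proj(s,(.4583,.0446,.083)); print("eye px",c)
print([int(x) for x in np.median(g[int(c[1])-5:int(c[1])+5,int(c[0])-45:int(c[0])+45:2],0)])
for r in (.03,.06,.09,.12):
    u,v=proj(s,(.4583+r,.0446-.11*r,.083)); u,v=int(u),int(v); print(r,u,v,[int(x) for x in g[v,u-30:u+30:2]])
E
```

```text
t 10.48 tcp [0.5405 0.0346 0.1777] yawy 83.48 q6 -1.60 F [ 0.76 -0.38  0.01] M [-0.003 -0.007  0.054] gap 80.4 gf 0.0
tool shift in 20mm units [4.15 0.03 1.37]
spin units (after shift) -7.03
eye px [317.24529573 116.63744976]
[192, 191, 190, 190, 190, 191, 193, 193, 191, 166, 89, 91, 95, 97, 98, 50, 190, 168, 192, 192, 191, 193, 192, 192, 192, 191, 190, 188, 187, 186, 81, 88, 90, 85, 85, 85, 182, 187, 188, 184, 187, 187, 185, 183, 125]
0.03 317 168 [122, 68, 78, 83, 87, 86, 87, 84, 84, 86, 52, 47, 52, 55, 53, 52, 51, 48, 50, 46, 82, 75, 60, 125, 126, 127, 125, 127, 131, 132]
0.06 317 216 [95, 96, 95, 97, 87, 86, 97, 98, 99, 97, 81, 44, 48, 47, 48, 52, 56, 52, 50, 41, 127, 128, 125, 124, 125, 123, 123, 136, 138, 139]
0.09 317 260 [143, 100, 120, 144, 147, 147, 121, 130, 124, 70, 144, 50, 52, 52, 53, 52, 55, 52, 53, 41, 147, 193, 191, 191, 188, 187, 189, 191, 191, 189]
0.12 317 301 [138, 133, 143, 143, 133, 115, 117, 95, 67, 67, 67, 73, 82, 77, 78, 74, 72, 77, 69, 66, 99, 96, 97, 94, 94, 98, 116, 132, 126, 157]
```

Emit:
send_rows(commands="85 0.55 0 0 0;85 0.9 0 0 0;85 0.9 0 0 0;85 0.9 0 0 0;85 0.6 0 0 0;85 0.3 0.03 0 0;85 0 0 0 -1;85 0 0 0 -1;85 0 0 0 -1;85 0 0 0 -1;85 0 0 0 -1;85 0 0 0 -1;85 0 0 0 -1;85 0 0 0 0;85 0 0 0 0")

```text
t: 11.78
tcp_pos: [0.4573, 0.0447, 0.1754]
tool_rot: [-0.185, 0.983, 0.0, -0.0]
force: [0.2, 0.0, -0.7]
finger_gap: 0.994
gripper_force: 0.0
```

```bash
python3 - <<'E'
from h import *
import pickle
to((.4583,.0447,.054),111.6)
s=snap("wrist"); pickle.dump(s,open("w8.pkl","wb")); save(s,"pics/w8.png")
E
```

```text
t 11.78 tcp [0.4573 0.0447 0.1754] yawy 111.38 q6 -2.09 F [ 0.23  0.01 -0.68] M [-0.01  -0.05  -0.044] gap 84.8 gf 0.0
tool shift in 20mm units [-0.05 -0.02  6.07]
spin units (after shift) -0.06
```

Emit:
send_rows(commands="85 -0.05 -0.02 0.6 -0.06;85 0 0 1 0;85 0 0 1 0;85 0 0 1 0;85 0 0 0.8 0;85 0 0 0.6 0;85 0 0 0.5 0;85 0 0 0.3 0;75 0 0 0.15 0;65 0 0 0 0;55 0 0 0 0;48 0 0 0 0;48 0 0 0 0", grip_force=70)

```text
t: 12.92
tcp_pos: [0.4588, 0.0447, 0.0575]
tool_rot: [-0.188, 0.982, -0.0, 0.001]
force: [0.2, 0.7, 0.0]
finger_gap: 0.563
gripper_force: 0.0
```

```bash
python3 - <<'E'
from h import *
to((.4583,.0447,.0535),111.6)
E
```

```text
t 12.92 tcp [0.4588 0.0447 0.0575] yawy 111.72 q6 -2.10 F [0.19 0.73 0.02] M [ 0.004 -0.013  0.05 ] gap 48.1 gf 0.0
tool shift in 20mm units [0.02 0.01 0.2 ]
spin units (after shift) 0.03
```

Emit:
send_rows(commands="48 0 0 0.2 0;44 0 0 0 0;40 0 0 0 0;30 0 0 0 0;30 0 0 0 0;30 0 0 0 0;30 0 0 0 0", grip_force=70)

```text
t: 13.5
tcp_pos: [0.4585, 0.0445, 0.0533]
tool_rot: [-0.189, 0.982, -0.0, 0.0]
force: [-1.0, -2.4, 5.9]
finger_gap: 0.423
gripper_force: 69.1
```

```bash
python3 - <<'E'
from h import *
st()
E
```

```text
t 13.50 tcp [0.4585 0.0445 0.0533] yawy 111.73 q6 -2.10 F [-1.02 -2.42  5.91] M [-0.234  0.163  0.029] gap 36.1 gf 69.1
```

Emit:
send_rows(commands="30 0 0 0 0.3;30 0 0 0 0.5;30 0 0 0 0.5;30 0 0 0 0.5;30 0 0 0 0.5;30 0 0 0 0.2;30 0 0 0 0;30 0 0 0 0")

```text
t: 14.17
tcp_pos: [0.4585, 0.0445, 0.0533]
tool_rot: [-0.102, 0.995, -0.0, 0.0]
force: [-0.5, -2.8, 5.9]
finger_gap: 0.423
gripper_force: 69.2
```

```bash
python3 - <<'E'
from h import *
st()
E
```

```text
t 14.17 tcp [0.4585 0.0445 0.0533] yawy 101.72 q6 -1.92 F [-0.52 -2.8   5.87] M [-0.262  0.181 -0.046] gap 36.1 gf 69.2
```

Emit:
send_rows(commands="30 0 0 0 0.25;30 0 0 0 0.25;30 0 0 0 0.25;30 0 0 0 0;30 0 0 0 0")

```text
t: 14.58
tcp_pos: [0.4586, 0.0444, 0.0533]
tool_rot: [-0.076, 0.997, -0.0, 0.0]
force: [-1.0, -1.8, 5.5]
finger_gap: 0.421
gripper_force: 69.2
```

```bash
python3 - <<'E'
from h import *
st()
E
```

```text
t 14.58 tcp [0.4586 0.0444 0.0533] yawy 98.71 q6 -1.87 F [-0.97 -1.85  5.49] M [-0.226  0.183 -0.022] gap 35.9 gf 69.2
```

Emit:
send_rows(commands="30 0 0 0 0.25;30 0 0 0 0.25;30 0 0 0 0.25;30 0 0 0 0")

```text
t: 14.92
tcp_pos: [0.4586, 0.0445, 0.0533]
tool_rot: [-0.05, 0.999, -0.0, 0.0]
force: [-0.3, -2.5, 5.8]
finger_gap: 0.423
gripper_force: 69.2
```

```bash
cat >> h.py <<'E'
def feel(n=4):
    M=[];t6=[]
    for i in range(n):
        s=readout.sense(); M.append(s["ft_torque"][2]); t6.append(s["tau"][5]); cams.snapshot("wrist")
    st(); print("Mz avg",np.mean(M).round(3),np.round(M,3),"tau6",np.round(t6,3))
E
python3 -c "
from h import *
feel()"
```

```text
t 15.12 tcp [0.4585 0.0445 0.0533] yawy 95.72 q6 -1.82 F [-1.47 -1.44  4.46] M [-0.268  0.232 -0.027] gap 36.2 gf 69.2
Mz avg -0.058 [-0.064 -0.105 -0.025 -0.039] tau6 [ 0.051 -0.009 -0.026 -0.029]
```

Emit:
send_rows(commands="30 0 0 0 0.25;30 0 0 0 0.25;30 0 0 0 0.25;30 0 0 0 0")

```text
t: 15.45
tcp_pos: [0.4586, 0.0445, 0.0533]
tool_rot: [-0.023, 1.0, -0.0, 0.0]
force: [-0.9, -1.5, 4.7]
finger_gap: 0.421
gripper_force: 69.2
```

```bash
python3 -c "
from h import *
feel(3)"
```

```text
t 15.60 tcp [0.4586 0.0445 0.0533] yawy 92.72 q6 -1.76 F [-0.87 -1.82  6.05] M [-0.288  0.157 -0.026] gap 36.2 gf 69.2
Mz avg -0.083 [-0.088 -0.087 -0.074] tau6 [ 0.051 -0.009 -0.026]
```

Emit:
send_rows(commands="30 0 0 0 0.25;30 0 0 0 0.25;30 0 0 0 0.25;30 0 0 0 0")

```text
t: 15.93
tcp_pos: [0.4586, 0.0445, 0.0533]
tool_rot: [0.002, 1.0, -0.0, 0.0]
force: [-1.0, -2.3, 5.0]
finger_gap: 0.422
gripper_force: 69.2
```

```bash
python3 -c "
from h import *
feel(3)"
```

```text
t 16.08 tcp [0.4586 0.0445 0.0533] yawy 89.73 q6 -1.71 F [-0.31 -1.9   5.58] M [-0.237  0.118 -0.03 ] gap 36.3 gf 69.2
Mz avg -0.049 [-0.082 -0.009 -0.056] tau6 [ 0.078 -0.004 -0.017]
```

Emit:
send_rows(commands="30 0 0 0 0.25;30 0 0 0 0.25;30 0 0 0 0.25;30 0 0 0 0")

```text
t: 16.42
tcp_pos: [0.4586, 0.0445, 0.0533]
tool_rot: [0.029, 1.0, -0.0, 0.0]
force: [-0.3, -1.2, 5.1]
finger_gap: 0.427
gripper_force: 69.2
```

```bash
python3 -c "
from h import *
feel(3)"
```

```text
t 16.57 tcp [0.4586 0.0445 0.0533] yawy 86.73 q6 -1.66 F [-0.2  -1.74  5.05] M [-0.249  0.097 -0.033] gap 36.1 gf 69.2
Mz avg -0.025 [-0.008 -0.051 -0.017] tau6 [ 0.081 -0.001 -0.013]
```

Emit:
send_rows(commands="30 0 0 0 0.25;30 0 0 0 0.25;30 0 0 0 0.25;30 0 0 0 0")

```text
t: 16.9
tcp_pos: [0.4586, 0.0444, 0.0533]
tool_rot: [0.055, 0.999, -0.0, 0.0]
force: [-0.3, -2.6, 5.4]
finger_gap: 0.422
gripper_force: 69.2
```

```bash
cat >> h.py <<'E'
import os
def tip():
    s=snap("scene"); u,v=proj(s,(.64,.024,.083)).astype(int); g=cv2.cvtColor(s["pixels"],cv2.COLOR_RGB2GRAY).astype(float)[v-20:v+20,u-25:u+25]
    if os.path.exists("tip.npy"): print("tip diff",np.abs(g-np.load("tip.npy")).mean().round(2))
    else: np.save("tip.npy",g); print("tip",u,v)
E
python3 -c "
from h import *
feel(2);tip();tip()"
```

```text
t 17.00 tcp [0.4586 0.0444 0.0533] yawy 83.74 q6 -1.61 F [-1.32 -1.9   5.54] M [-0.223  0.144 -0.024] gap 36.4 gf 69.2
Mz avg 0.001 [-0.03   0.032] tau6 [0.116 0.036]
tip 368 268
tip diff 0.39
```

Emit:
send_rows(commands="30 0 0 0 0.25;30 0 0 0 0.25;30 0 0 0 0.25;30 0 0 0 0")

```text
t: 17.43
tcp_pos: [0.4586, 0.0445, 0.0533]
tool_rot: [0.081, 0.997, -0.0, 0.0]
force: [-0.8, -2.5, 5.9]
finger_gap: 0.423
gripper_force: 69.2
```

```bash
python3 -c "
from h import *
feel(2);tip()"
```

```text
t 17.53 tcp [0.4586 0.0444 0.0533] yawy 80.75 q6 -1.56 F [ 0.39 -2.06  5.97] M [-0.214  0.131  0.08 ] gap 36.1 gf 69.2
Mz avg 0.049 [ 0.109 -0.011] tau6 [0.157 0.078]
tip diff 6.43
```

Emit:
send_rows(commands="30 0 0 0 0.13;30 0 0 0 0.13;30 0 0 0 0.13;30 0 0 0 0")

```text
t: 17.92
tcp_pos: [0.4586, 0.0445, 0.0533]
tool_rot: [0.094, 0.996, -0.0, 0.0]
force: [-0.8, -1.3, 4.9]
finger_gap: 0.422
gripper_force: 69.2
```

```bash
python3 -c "
from h import *
feel(4);tip()"
```

```text
t 18.12 tcp [0.4586 0.0444 0.0533] yawy 79.23 q6 -1.53 F [-0.23 -1.86  5.43] M [-0.178  0.117  0.206] gap 36.3 gf 69.2
Mz avg 0.174 [0.196 0.16  0.154 0.187] tau6 [0.23  0.192 0.188 0.19 ]
tip diff 6.44
```

Emit:
send_rows(commands="30 0 0 0 0.12;30 0 0 0 0;30 0 0 0 0")

```text
t: 18.42
tcp_pos: [0.4586, 0.0444, 0.0533]
tool_rot: [0.098, 0.995, -0.0, 0.0]
force: [-0.3, -2.1, 6.3]
finger_gap: 0.424
gripper_force: 69.2
```

```bash
python3 -c "
from h import *
feel(3);tip()"
```

```text
t 18.57 tcp [0.4586 0.0444 0.0533] yawy 78.77 q6 -1.52 F [-0.82 -1.91  5.03] M [-0.176  0.136  0.221] gap 36.0 gf 69.2
Mz avg 0.237 [0.25  0.267 0.194] tau6 [0.221 0.222 0.222]
tip diff 6.43
```

Emit:
send_rows(commands="30 0 0 0 0.12;30 0 0 0 0.13;30 0 0 0 0;30 0 0 0 0")

```text
t: 18.95
tcp_pos: [0.4586, 0.0445, 0.0533]
tool_rot: [0.106, 0.994, -0.0, 0.0]
force: [-0.7, -2.0, 5.9]
finger_gap: 0.424
gripper_force: 69.2
```

```bash
python3 -c "
from h import *
feel(3);tip()"
```

```text
t 19.10 tcp [0.4586 0.0445 0.0533] yawy 77.78 q6 -1.50 F [-0.45 -2.73  4.59] M [-0.127  0.126  0.238] gap 36.2 gf 69.2
Mz avg 0.303 [0.302 0.261 0.347] tau6 [0.266 0.267 0.268]
tip diff 6.46
```

Emit:
send_rows(commands="30 0 0 0 0.13;30 0 0 0 0.12;30 0 0 0 0.12;30 0 0 0 0;30 0 0 0 0")

```text
t: 19.57
tcp_pos: [0.4586, 0.0444, 0.0533]
tool_rot: [0.119, 0.993, -0.0, 0.0]
force: [-1.1, -1.2, 5.1]
finger_gap: 0.424
gripper_force: 69.2
```

```bash
python3 -c "
from h import *
feel(3);tip()"
```

```text
t 19.72 tcp [0.4586 0.0444 0.0533] yawy 76.33 q6 -1.48 F [-0.67 -0.85  6.03] M [-0.19   0.101  0.364] gap 36.3 gf 69.2
Mz avg 0.35 [0.368 0.323 0.358] tau6 [0.344 0.345 0.345]
tip diff 6.47
```

Emit:
send_rows(commands="30 0 0 0 0.13;30 0 0 0 0.12;30 0 0 0 0.13;30 0 0 0 0.12;30 0 0 0 0;30 0 0 0 0")

```text
t: 20.27
tcp_pos: [0.4587, 0.0445, 0.0533]
tool_rot: [0.136, 0.991, -0.0, 0.001]
force: [-0.8, -1.5, 4.8]
finger_gap: 0.423
gripper_force: 69.2
```

```bash
python3 -c "
from h import *
feel(3);tip()"
```

```text
t 20.42 tcp [0.4586 0.0445 0.0533] yawy 74.37 q6 -1.44 F [-0.49 -2.43  5.17] M [-0.145  0.091  0.456] gap 36.0 gf 69.2
Mz avg 0.431 [0.427 0.432 0.432] tau6 [0.453 0.454 0.454]
tip diff 6.49
```

Emit:
send_rows(commands="30 0 0 0 0.13;30 0 0 0 0.12;30 0 0 0 0.13;30 0 0 0 0.12;30 0 0 0 0.12;30 0 0 0 0;30 0 0 0 0")

```text
t: 21.05
tcp_pos: [0.4587, 0.0444, 0.0533]
tool_rot: [0.157, 0.988, -0.0, 0.001]
force: [-0.2, -1.9, 5.9]
finger_gap: 0.421
gripper_force: 69.3
```

```bash
python3 -c "
from h import *
feel(4);tip()"
```

```text
t 21.25 tcp [0.4587 0.0444 0.0533] yawy 71.93 q6 -1.40 F [-0.48 -2.39  6.08] M [-0.128  0.071  0.586] gap 36.2 gf 69.3
Mz avg 0.587 [0.594 0.613 0.534 0.605] tau6 [0.571 0.572 0.573 0.573]
tip diff 6.49
```

Emit:
send_rows(commands="30 0 0 0 0.03;30 0 0 0 0;30 0 0 0 0;30 0 0 0 0;30 0 0 0 0;30 0 0 0 0;30 0 0 0 0")

```text
t: 21.88
tcp_pos: [0.4587, 0.0444, 0.0533]
tool_rot: [0.158, 0.987, -0.0, 0.001]
force: [-0.9, -0.9, 5.0]
finger_gap: 0.424
gripper_force: 69.3
```

```bash
python3 -c "
from h import *
feel(4);tip()"
```

```text
t 22.08 tcp [0.4586 0.0444 0.0533] yawy 71.83 q6 -1.40 F [-0.22 -1.46  5.42] M [-0.046  0.066  0.65 ] gap 36.2 gf 69.3
Mz avg 0.605 [0.606 0.614 0.625 0.575] tau6 [0.627 0.627 0.626 0.627]
tip diff 6.51
```

Emit:
send_rows(commands="38 0 0 0 0;42 0 0 0 0;46 0 0 0 0;52 0 0 0 0;60 0 0 0 0;70 0 0 0 0;75 0 0 0 0;75 0 0 -0.2 0;75 0 0 -0.5 0;75 0 0 -1 0;75 0 0 -1 0;75 0 0 -1 0;75 0 0 -1 0;75 0 0 -1 0;75 0.5 0 -1 0;75 1 0 -0.5 0;75 0 0 0 0;75 0 0 0 0;75 0 0 0 0")

```text
t: 23.72
tcp_pos: [0.4304, 0.054, 0.1968]
tool_rot: [0.16, 0.987, -0.0, 0.0]
force: [0.7, 0.1, -0.2]
finger_gap: 0.878
gripper_force: 0.0
```

```bash
python3 -c "
from h import *
import pickle
st();tip()
s=snap('wrist'); pickle.dump(s,open('w9.pkl','wb')); save(s,'pics/w9.png')"
```

```text
t 23.72 tcp [0.4304 0.054  0.1968] yawy 71.61 q6 -1.38 F [ 0.67  0.08 -0.21] M [ 0.041 -0.058  0.032] gap 74.9 gf 0.0
tip diff 7.95
```

View pics/w9.png

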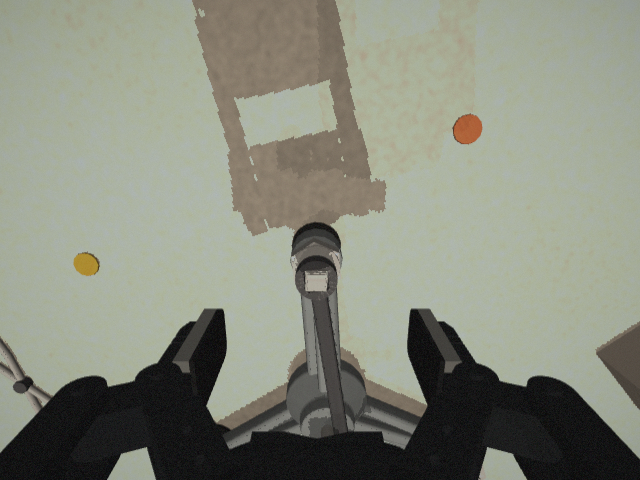

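The key sits on the screw with its eye at (316,281), and its handle runs down to (338,425) on the left of the rod. I'll check the eye position numerically, then hand in.

```bash
python3 -c "
from h import *
import pickle
s=pickle.load(open('w9.pkl','rb'))
a=ray(s,316,281,.083);b=ray(s,339,415,.083);d=(b-a)[:2]
print('eye',a,'head top',ray(s,316,281,.0865),'handle yaw',np.degrees(np.arctan2(d[1],d[0])))
s,R=st(); print(abs(s['qd']).max())
print(sign_off())"
```

```text
eye [0.45916205 0.04420683 0.083     ] head top [0.45768893 0.04470095 0.0865    ] handle yaw -9.478445443864388
t 23.82 tcp [0.4305 0.0539 0.1963] yawy 71.59 q6 -1.38 F [ 0.61 -0.8   0.2 ] M [-0.047  0.048  0.044] gap 74.8 gf 0.0
0.005134547293543587
the job is handed in; nothing more can be done
None
```

The key is on the front screw against the rod's left side and released, the jam nut was turned to about 0.6 N m, held and let go, and the job is handed in at t ≈ 24 s; no verdict was returned.

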